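# Move the reagent bottles into the carrier in reverse order

## Task

Load the four reagent containers standing in a row on the source tray into the four bays of the empty carrier, one to a bay, in reverse order: the one nearest the tray's loop handle goes into the bay farthest from the carrier's loop handle, the next one into the next bay, and so on. Keep them upright all the way and set them down on the bay floor rather than dropping them; finish with all four standing still and released.

Things in the scene. Friction and masses are not known exactly. Their poses are not given: they have to be found in the camera images.
- round_bottle: Loose slim round bottle, brown with a white cap: body 36 mm diameter and straight up to 66 mm, then a shoulder and a cap 22 mm wide from 76 to 95 mm. About 0.16 kg. Origin: centre of its underside, z up along the bottle. Can be gripped around the body from above.
- square_bottle: Loose square bottle, brown with a white cap: body 38 x 38 mm and 62 mm high (faces along its x and y axes, within 9 degrees of the source tray's axes at the start), cap 26 mm diameter from 67 to 83 mm. About 0.16 kg. Origin: centre of its underside, z up.
- jar: Loose squat round jar: brown body 44 mm diameter up to 44 mm, white lid 46 mm diameter from 44 to 62 mm. About 0.15 kg. Origin: centre of its underside, z up. The lid does not come off.
- flask: Loose conical flask: brown, foot 48 mm diameter, tapering to a straight neck 22 mm diameter from 58 to 80 mm, white stopper 24 mm diameter from 80 to 92 mm (it does not come off). About 0.15 kg. Origin: centre of its underside, z up. Grip it by neck or stopper.
- round_pad: Black round (56 mm diameter) pad 6 mm thick, fixed on the source tray, on which the slim round bottle stands at the start. Which of the tray's four places it takes changes with every start; it never moves afterwards, so it still tells where the slim round bottle came from. Origin: centre of its underside (8 mm above the table).
- square_pad: Black square (56 mm) pad 6 mm thick, fixed on the source tray, on which the square bottle stands at the start. Which of the tray's four places it takes changes with every start; it never moves afterwards, so it still tells where the square bottle came from. Origin: centre of its underside (8 mm above the table).
- hex_pad: Black hexagonal (58 mm across flats) pad 6 mm thick, fixed on the source tray, on which the squat jar stands at the start. Which of the tray's four places it takes changes with every start; it never moves afterwards, so it still tells where the squat jar came from. Origin: centre of its underside (8 mm above the table).
- cross_pad: Black cross-shaped (62 mm over the arms, arms 30 mm wide) pad 6 mm thick, fixed on the source tray, on which the conical flask stands at the start. Which of the tray's four places it takes changes with every start; it never moves afterwards, so it still tells where the conical flask came from. Origin: centre of its underside (8 mm above the table).
- source: Source tray, fixed: flat aluminium plate 80 mm (x) by 276 mm (y), 8 mm thick, no rim; the four pads sit in a row along its y axis at y = -102, -34, 34 and 102 mm. Origin: centre of its underside, on the table, z up. A flat steel loop handle sticks out of its +y end, to 176 mm from the origin. Stands left or right, its yaw varies.
- carrier: Carrier, fixed, empty: grey floor 8 mm above the table; aluminium rim (outside 80 mm in x, 276 mm in y) and three 4 mm dividers, tops 18 mm above the table, make four bays 72 (x) by 64 mm (y) at y = -102, -34, 34, 102 mm. Origin: centre of its underside, on the table, z up. Steel loop handle at its +y end, to y = 176 mm; both handles point to the robot's left. Left or right, yaw varies.

How it is judged:
By the outcome, as a careful person would: the job done as asked, in the order asked, and still so for the second after the job is handed in, with the robot touching nothing.
It also fails if it takes over 118 s, if anything falls off the work surface, if the arm or the gripper's body presses on something with over 40 N, if the wrist force passes 120 N, or if a joint passes its speed limit or range.

## Robot

A 6-joint arm with a two-finger parallel gripper is mounted at the origin on the work surface. World frame = base frame: x ahead of the robot, y to its left, z up, the work surface at z = 0. Lengths are in m, angles in rad, forces in N, time in s.
With the tool pointing down it reaches from about 0.25 to 0.725 m from the base axis. Payload 4 kg.
Tool frame: the origin (TCP) lies midway between the tips of the shut fingers; the grasp point (between the pads) lies 19 mm behind it (bot.grip_point_offset is the distance from the TCP to the grasp point, in m); z points along the fingers, y is the line along which they close (so a half turn about z gives the same grasp; the last joint's range is limited). The gripper opens to 85 mm and grips with 20 to 120 N. Pads are 22 mm wide; open, the fingers measure 114 mm over their backs; the gripper's body (76 mm by 85 mm) begins 54 mm behind the grasp point. The pads swing forward as they close: fully open they stand 13 mm farther back than shut.
Start: joints at [0, 0.241, 0.005, 1.335, 0, 1.571], TCP at [0.5, -0, 0.231] pointing down, gripper open.
Joint ranges: [-2.72, 2.72], [-1.05, 1.87], [-1.09, 1.28], [-1.99, 2.15], [-1.42, 1.44], [-3.14, 3.14]. Speed limits (rad/s): [2.79, 2.79, 3.14, 3.14, 3.14, 3.14].

## Interface

Orientations are given as a unit quaternion [x, y, z, w].
In Python, from workcell import bot gives the robot as it stands.
- The arm moves only by the tool step_arm, never from a script. Its argument "targets" is text: rows parted by semicolons, each of 7 numbers parted by spaces: the opening, from -1 (shut) to 1 (fully open), so that 0 is half open, then the shift along the world's x, y, z normalised to -1 to 1, where 1 is 0.5 m, then the turn, a rotation vector about the world's x, y, z normalised to -1 to 1, where 1 is pi/4 rad. In form: gripper x y z wx wy wz; .... A call has 1 to 10 rows; each row is the pose to reach, as a shift and turn from the pose commanded when the call began; what a row does not reach only later rows make up. A row lasts 1/12 s, in which the tool goes at most 41.7 mm and 7.16 degrees, less where a joint would pass 70% of its speed; a pose out of reach is approached as far as the arm can. A call with a number of a shift or a turn outside -1 to 1 is refused whole. A call with a gripper value outside its range is refused whole. The fingers move at their own pace and stop on an object; the grip force is fixed at half the most. Time passes only in rows, so rows that repeat a pose let the fingers close. It gives the time, the measured TCP pose, the force, the opening and the grip force at its end, in the units of the state.
- bot.get_obs(): the state, without advancing time (a new reading comes with each control period).
- bot.camera(name): name is "scene" or "side" or "wrist"; returns the picture (384x512x3 uint8, red, green, blue); there is no depth.
- bot.camera_info(name): a dict with "vertical_fov" (degrees; the focal length in pixels is half the picture's height over the tangent of half this angle, whatever the lens; pixels are square), "cx", "cy" (the principal point, pixels), "D" ([k1, k2, p1, p2, k3] as OpenCV has them; the pictures are not rectified), "pose" (4x4, takes a point from camera to world coordinates). Camera axes: x right, y up, looking along -z (the intrinsics and any distortion apply to the point x, -y, -z); pixel columns grow to the right and rows downward; lengths in m; the calibration is good to about 2 mm. A picture is of the moment at which its call begins: read the wrist's pose just before it. camera_info takes no time and is no camera call; for the wrist camera it gives the pose at the moment of the call.
- bot.job_done(): hands the job in; it is judged then, once.
The state is a dict: "clock": time; "joint_pos": joint angles; "joint_vel": joint speeds; "tau": joint torques, N m; "eef_pos": TCP position; "tool_rot": TCP orientation; "ft_force": force on the tool from outside, world axes, zero at the start; "ft_torque": the same for the moment, N m; "grip_width": finger opening in m; "grasp_force": force on a finger pad.
Only numpy, scipy, OpenCV 4.12 (cv2) and the standard library are available. Lean on these libraries where they do the work, as an engineer would, in place of code of your own. Each camera call takes 0.05 s, during which the arm holds its last target. There are 200 camera calls.

## Working session

There is one attempt and no reset: what is moved stays moved. The work goes in short steps, Python scripts to look and compute and a tool call to move; the robot and the scene stay as the last step left them, time stands still between calls to the robot, and variables do not carry over. Pictures are saved under pics/ and viewed, at most 14 in all, crops included, and the job is handed in when it is done.

Besides the shell and the picture viewer there is one more tool, called after "Request:" in YAML: its name, and indented under it one key for each argument. step_arm: Moves the arm, as the interface text tells. Scaled input: -1 to 1 covers 0.5 m each way for a shift and pi/4 rad each way for a turn. Its arguments: {"type":"object","properties":{"targets":{"type":"string"}},"required":["targets"]}

```bash
mkdir -p pics; ls; python3 - <<'E'
from workcell import bot
import cv2,numpy as np
o=bot.get_obs(); print(o['clock'],o['eef_pos'],o['tool_rot'],o['grip_width'])
ims=[]
for n in ("scene","side","wrist"):
    i=bot.camera_info(n); print(n,i['vertical_fov'],i['cx'],i['cy'],i['D'],np.round(i['pose'],3).tolist())
    im=bot.camera(n)[:,:,::-1]; cv2.imwrite(f'pics/{n}0.png',im)
E
```

```text
pics
0.0 [ 4.99373442e-01 -2.16663408e-05  2.30411679e-01] [ 0.70712842  0.70708437 -0.00073401 -0.00073918] 0.08550946428653454
scene 55.45901363716322 253.39523177062927 194.5401604052699 [-0.07925449  0.          0.          0.          0.        ] [[-0.705, -0.531, 0.471, 1.008], [0.709, -0.517, 0.479, 0.449], [-0.011, 0.672, 0.741, 0.736], [0.0, 0.0, 0.0, 1.0]]
side 52.42091722168241 257.0682904411227 191.3650769455984 [0.01660277 0.         0.         0.         0.        ] [[0.156, 0.621, -0.768, -0.082], [-0.988, 0.11, -0.112, -0.115], [0.015, 0.776, 0.63, 0.596], [0.0, 0.0, 0.0, 1.0]]
wrist 71.08783309677926 255.17831813271061 196.56816401914577 [-0.00755475  0.          0.          0.          0.        ] [[1.0, -0.001, 0.0, 0.499], [0.001, 0.956, 0.294, 0.075], [-0.001, -0.294, 0.956, 0.373], [0.0, 0.0, 0.0, 1.0]]
```

View pics/scene0.png

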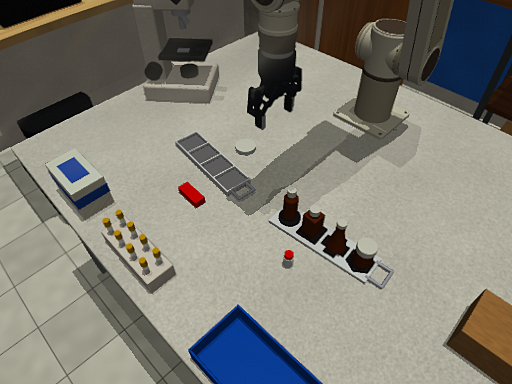

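View pics/side0.png

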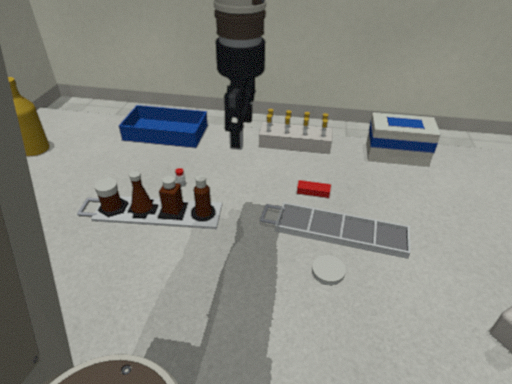

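The row from the source handle (source on the robot's left) is jar, flask, square bottle, round bottle. In the scene picture the caps are at about (366,247), (341,224), (314,212) and (292,192). The carrier is on the right, with its handle towards the source at (243,190).

```bash
cat > h.py <<'E'
import numpy as np, cv2
from workcell import bot
def ray(info,px):
    f=192/np.tan(np.radians(info['vertical_fov'])/2)
    K=np.array([[f,0,info['cx']],[0,f,info['cy']],[0,0,1]])
    p=cv2.undistortPoints(np.array(px,float).reshape(-1,1,2),K,np.array(info['D'])).reshape(-1,2)
    d=np.c_[p[:,0],-p[:,1],-np.ones(len(p))]@info['pose'][:3,:3].T
    return info['pose'][:3,3],d
def plane(info,px,z):
    o,d=ray(info,px); z=np.broadcast_to(z,len(d))
    return o+d*((z-o[2])/d[:,2])[:,None]
def project(info,P):
    f=192/np.tan(np.radians(info['vertical_fov'])/2)
    K=np.array([[f,0,info['cx']],[0,f,info['cy']],[0,0,1]])
    T=np.linalg.inv(info['pose']); q=np.atleast_2d(P)@T[:3,:3].T+T[:3,3]
    return cv2.projectPoints((q*[1,-1,-1]).reshape(-1,1,3),np.zeros(3),np.zeros(3),K,np.array(info['D']))[0].reshape(-1,2)
E
python3 - <<'E'
from h import *
s=bot.camera_info('scene'); d=bot.camera_info('side')
z=[.014+.062,.014+.092,.014+.083,.014+.095]
print(plane(s,[(366,245),(341,223),(315,209),(292,191)],z).round(3))
print(plane(d,[(107,187),(135,175),(169,181),(201,180)],z).round(3))
# carrier rim corners, z .018
print(plane(s,[(177,150),(192,134),(254,184),(236,198)],.018).round(3))
print(plane(d,[(281,207),(409,229),(407,250),(277,230)],.018).round(3))
# source plate corners z .008
print(plane(s,[(269,220),(365,279),(380,263)],.008).round(3))
print(plane(d,[(95,221),(219,225),(221,202)],.008).round(3))
E
```

```text
[[0.523 0.303 0.076]
 [0.534 0.238 0.106]
 [0.536 0.168 0.097]
 [0.539 0.1   0.109]]
[[0.511 0.293 0.076]
 [0.524 0.231 0.106]
 [0.528 0.16  0.097]
 [0.528 0.091 0.109]]
[[ 0.584 -0.308  0.018]
 [ 0.504 -0.335  0.018]
 [ 0.523 -0.041  0.018]
 [ 0.593 -0.039  0.018]]
[[ 0.577 -0.074  0.018]
 [ 0.554 -0.348  0.018]
 [ 0.491 -0.336  0.018]
 [ 0.503 -0.073  0.018]]
[[0.58  0.068 0.008]
 [0.552 0.337 0.008]
 [0.493 0.339 0.008]]
[[0.473 0.319 0.008]
 [0.507 0.053 0.008]
 [0.582 0.066 0.008]]
```

View pics/wrist0.png

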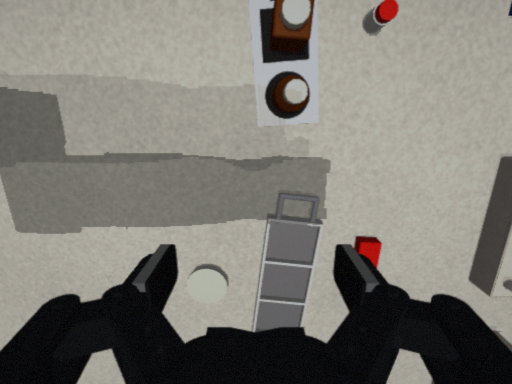

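Looking straight down, image right is +x and image up is +y. The carrier is between the fingers, with its handle at (297,205). The round bottle is at (296,92) and the square bottle at (295,12). I'll look from above each tray, starting with the carrier.

Request:
step_arm:
  targets: "1 0 -0.08 0 0 0 0; 1 0 -0.16 0 0 0 0; 1 0 -0.24 0 0 0 0; 1 0 -0.32 0 0 0 0; 1 0 -0.4 0 0 0 0; 1 0 -0.4 0 0 0 0; 1 0 -0.4 0 0 0 0; 1 0 -0.4 0 0 0 0"

```text
clock: 0.82
eef_pos: [0.4996, -0.1998, 0.2308]
tool_rot: [0.707, 0.707, -0.0, -0.001]
ft_force: [0.3, 0.4, -0.5]
grip_width: 0.0853
grasp_force: 0.0
```

```bash
cat > snap.py <<'E'
import sys,pickle; from h import *
n,c=sys.argv[1],sys.argv[2]
o=bot.get_obs(); i=bot.camera_info(c); im=bot.camera(c)[:,:,::-1]
cv2.imwrite(f'pics/{n}.png',im); pickle.dump(i,open(f'pics/{n}.pkl','wb'))
print(o['clock'],o['eef_pos'].round(4) if hasattr(o['eef_pos'],'round') else o['eef_pos'],o['tool_rot'],np.abs(o['joint_vel']).max())
E
python3 snap.py car wrist
```

```text
0.8167 [ 0.4996 -0.1998  0.2308] [ 7.07370418e-01  7.06842636e-01 -4.67515958e-05 -7.60191831e-04] 0.03380143001267321
```

Request:
step_arm:
  targets: "1 0 0.08 0 0 0 0; 1 0 0.16 0 0 0 0; 1 0 0.24 0 0 0 0; 1 0 0.32 0 0 0 0; 1 0 0.4 0 0 0 0; 1 0 0.48 0 0 0 0; 1 0 0.56 0 0 0 0; 1 0 0.64 0 0 0 0; 1 0 0.72 0 0 0 0; 1 0 0.8 0 0 0 0"

```text
clock: 1.7
eef_pos: [0.4983, 0.2037, 0.2317]
tool_rot: [0.706, 0.708, 0.0, 0.0]
ft_force: [0.8, 0.4, 0.4]
grip_width: 0.0852
grasp_force: 0.0
```

Request:
step_arm:
  targets: "1 0 0 0 0 0 0; 1 0 0 0 0 0 0; 1 0 0 0 0 0 0"

```text
clock: 1.95
eef_pos: [0.4989, 0.201, 0.2312]
tool_rot: [0.706, 0.708, -0.0, 0.0]
ft_force: [-1.0, -0.7, -0.3]
grip_width: 0.0853
grasp_force: 0.0
```

```bash
python3 snap.py src wrist; python3 -c "
import cv2,numpy as np
cv2.imwrite('pics/both.png',cv2.resize(np.hstack([cv2.imread('pics/car.png')[:,100:450],cv2.imread('pics/src.png')[:,100:450]]),None,fx=1.14,fy=1.5))"
```

```text
1.95 [0.4989 0.201  0.2312] [ 7.06006548e-01  7.08205148e-01 -4.69765778e-04  4.46617379e-05] 0.04363376683027795
```

View pics/both.png

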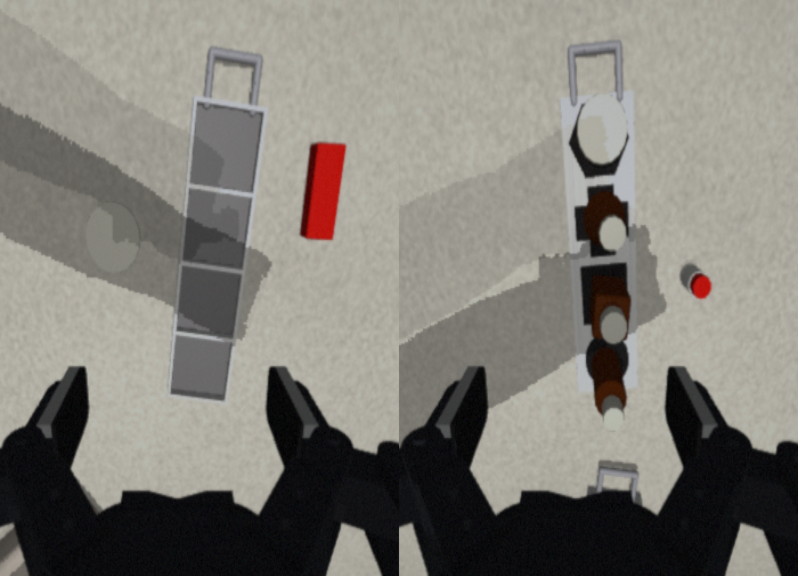

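Left half: the carrier rim corners are at about (193,97), (267,107), (225,401) and (170,394). Right half: the plate and the cap tops at about (603,129), (613,233), (613,327) and (613,419). I'll cast these pixels into positions.

```bash
python3 - <<'E'
from h import *; import pickle
C=pickle.load(open('pics/car.pkl','rb'));S=pickle.load(open('pics/src.pkl','rb'))
u=lambda L,o:[((x-o)/1.14+100,y/1.5) for x,y in L]
c=plane(C,u([(193,97),(267,107),(225,401),(170,394)],0),.018)[:,:2]
print(c.round(4),np.linalg.norm(np.roll(c,-1,0)-c,axis=1).round(4))
e=(c[0]+c[1]-c[2]-c[3])/2; e/=np.linalg.norm(e); m=c.mean(0)
print('carrier',m.round(4),'yaw',np.degrees(np.arctan2(-e[0],e[1])))
for y in(-.102,-.034,.034,.102):print(y,(m+e*y).round(4))
# dividers' midpoints check
print('div',plane(C,u([(220,189),(212,267),(205,335)],0),.018)[:,:2].round(4))
z=np.array([.062,.092,.083,.095])+.014
t=plane(S,u([(603,129),(613,233),(613,327),(613,419)],399),z)[:,:2]; print('caps',t.round(4),np.linalg.norm(np.diff(t,axis=0),axis=1).round(4))
q=plane(S,u([(561,93),(633,92),(637,386),(578,391)],399),.008)[:,:2];print('plate',q.round(4),np.linalg.norm(np.roll(q,-1,0)-q,axis=1).round(4))
e=(q[0]+q[1]-q[2]-q[3])/2; e/=np.linalg.norm(e); m=q.mean(0); print('yaw',np.degrees(np.arctan2(-e[0],e[1])))
for y in(.102,.034,-.034,-.102):print(y,(m+e*y).round(4))
im=cv2.imread('pics/src.png'); cv2.imwrite('pics/srcz.png',cv2.resize(im[50:300,210:330],None,fx=2.4*2,fy=2.4)if 0 else cv2.resize(im[120:240,215:315],None,fx=5,fy=5,interpolation=cv2.INTER_CUBIC))
E
```

```text
[[ 0.5161 -0.0676]
 [ 0.595  -0.0749]
 [ 0.5628 -0.3455]
 [ 0.4901 -0.3375]] [0.0792 0.2725 0.0731 0.2711]
carrier [ 0.541  -0.2064] yaw -6.153766893621764
-0.102 [ 0.5301 -0.3078]
-0.034 [ 0.5374 -0.2402]
0.034 [ 0.5447 -0.1726]
0.102 [ 0.5519 -0.105 ]
div [[ 0.5476 -0.1393]
 [ 0.5409 -0.2076]
 [ 0.5344 -0.2739]]
caps [[0.5226 0.3037]
 [0.5308 0.2367]
 [0.5347 0.1661]
 [0.5361 0.0958]] [0.0675 0.0707 0.0704]
plate [[0.4819 0.3373]
 [0.5599 0.3385]
 [0.5813 0.0661]
 [0.502  0.0601]] [0.0781 0.2732 0.0796 0.278 ]
yaw 4.321176805832026
0.102 [0.5236 0.3022]
0.034 [0.5287 0.2344]
-0.034 [0.5338 0.1666]
-0.102 [0.539  0.0988]
```

View pics/srcz.png

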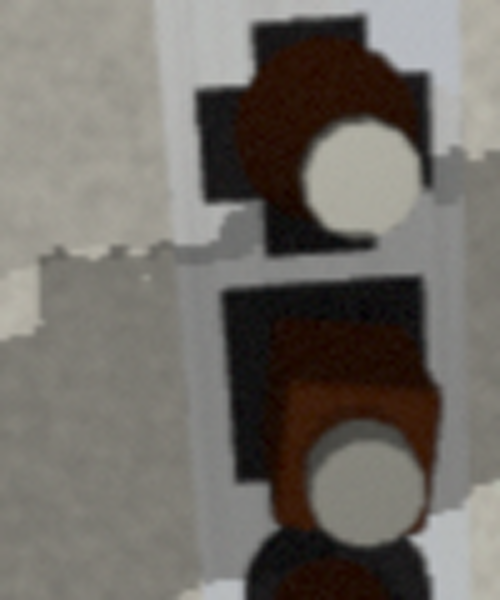

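The sizes and pitches agree to within a few mm: carrier yaw −6°, source yaw +4°, square bottle about −5°. I'll take the jar first, gripping it by the lid.

Request:
step_arm:
  targets: "1 0.046 0.08 0 0 0 0; 1 0.046 0.16 0 0 0 0; 1 0.046 0.206 -0.02 0 0 0; 1 0.046 0.206 -0.1 0 0 0; 1 0.046 0.206 -0.18 0 0 0; 1 0.046 0.206 -0.25 0 0 0; 1 0.046 0.206 -0.31 0 0 0; 1 0.046 0.206 -0.35 0 0 0; 1 0.046 0.206 -0.378 0 0 0; 1 0.046 0.206 -0.378 0 0 0"

```text
clock: 2.83
eef_pos: [0.5207, 0.2997, 0.0385]
tool_rot: [0.708, 0.706, -0.004, -0.001]
ft_force: [-1.2, 0.0, 0.1]
grip_width: 0.0854
grasp_force: 0.0
```

Request:
step_arm:
  targets: "-1 0 0 0 0 0 0; -1 0 0 0 0 0 0; -1 0 0 0 0 0 0; -1 0 0 0 0 0 0; -1 0 0 0 0 0 0; -1 0 0 0 0 0 0; -1 0 0 0 0 0 0; -1 0 0 0 0 0 0; -1 0 0 0 0 0 0; -1 0 0 0 0 0 0"

```text
clock: 3.67
eef_pos: [0.5245, 0.3036, 0.0446]
tool_rot: [0.707, 0.707, 0.002, 0.001]
ft_force: [0.4, -2.1, 6.7]
grip_width: 0.0443
grasp_force: 61.5
```

Request:
step_arm:
  targets: "-1 0 0 0.02 0 0 0; -1 0 0 0.06 0 0 0; -1 0 0 0.12 0 0 0; -1 0 0 0.18 0 0 0; -1 0 0 0.24 0 0 0; -1 0 0 0.26 0 0 0; -1 0 -0.03 0.26 0 0 0; -1 0 -0.09 0.26 0 0 0; -1 0 -0.16 0.26 0 0 0; -1 0 -0.23 0.26 0 0 0"

```text
clock: 4.5
eef_pos: [0.5214, 0.1863, 0.1705]
tool_rot: [0.707, 0.708, -0.002, -0.001]
ft_force: [1.0, -0.6, -1.6]
grip_width: 0.0447
grasp_force: 61.4
```

```bash
python3 snap.py j1 side; python3 -c "
import cv2
cv2.imwrite('pics/j1c.png',cv2.resize(cv2.imread('pics/j1.png')[80:260,60:300],None,fx=2.5,fy=2.5))"
```

```text
4.5 [0.5214 0.1863 0.1705] [ 7.06506918e-01  7.07704037e-01 -1.63789356e-03 -5.35878423e-04] 0.7155407165813107
```

View pics/j1c.png

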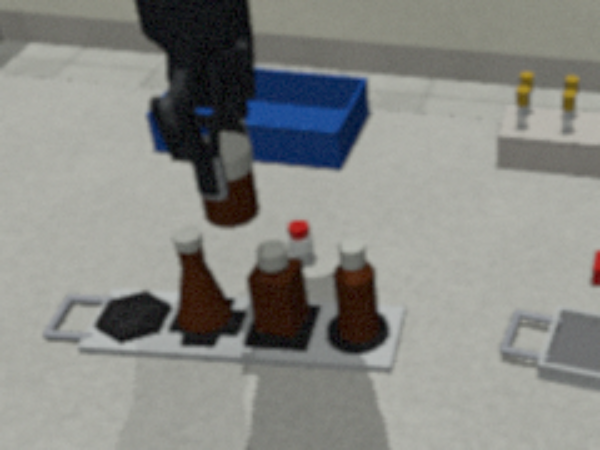

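The jar is held upright, with the other three untouched. I'll carry it to the far bay.

Request:
step_arm:
  targets: "-1 0.01 -0.08 0 0 0 0; -1 0.014 -0.16 0 0 0 0; -1 0.014 -0.24 0 0 0 0; -1 0.014 -0.32 0 0 0 0; -1 0.014 -0.4 0 0 0 0; -1 0.014 -0.48 0 0 0 0; -1 0.014 -0.56 0 0 0 0; -1 0.014 -0.64 0 0 0 0; -1 0.014 -0.72 0 0 0 0; -1 0.014 -0.79 0 0 0 0"

```text
clock: 5.38
eef_pos: [0.5281, -0.2095, 0.1707]
tool_rot: [0.708, 0.707, -0.001, -0.001]
ft_force: [0.6, 0.4, -1.4]
grip_width: 0.0446
grasp_force: 61.4
```

Request:
step_arm:
  targets: "-1 0 -0.06 0 0 0 0; -1 0 -0.11 0 0 0 0; -1 0 -0.15 0 0 0 0; -1 0 -0.18 0 0 0 0; -1 0 -0.202 -0.03 0 0 0; -1 0 -0.202 -0.08 0 0 0; -1 0 -0.202 -0.14 0 0 0; -1 0 -0.202 -0.19 0 0 0; -1 0 -0.202 -0.23 0 0 0; -1 0 -0.202 -0.25 0 0 0"

```text
clock: 6.22
eef_pos: [0.527, -0.3062, 0.0429]
tool_rot: [0.707, 0.707, -0.001, -0.004]
ft_force: [-0.4, -0.2, -1.3]
grip_width: 0.0445
grasp_force: 61.4
```

Request:
step_arm:
  targets: "-1 0 0 0 0 0 0; -1 0 0 -0.005 0 0 0; -1 0 0 -0.01 0 0 0; -1 0 0 -0.015 0 0 0; -1 0 0 -0.018 0 0 0; -1 0 0 -0.02 0 0 0; -1 0 0 -0.02 0 0 0; -1 0 0 -0.02 0 0 0"

```text
clock: 6.88
eef_pos: [0.5306, -0.3084, 0.0386]
tool_rot: [0.707, 0.707, 0.0, 0.001]
ft_force: [-0.4, -0.1, 4.0]
grip_width: 0.0446
grasp_force: 61.7
```

Request:
step_arm:
  targets: "0.2 0 0 0 0 0 0; 0.6 0 0 0 0 0 0; 1 0 0 0 0 0 0; 1 0 0 0 0 0 0; 1 0 0 0 0 0 0; 1 0 0 0 0 0 0; 1 0 0 0.03 0 0 0; 1 0 0 0.1 0 0 0; 1 0 0 0.18 0 0 0; 1 0 0.04 0.2 0 0 0"

```text
clock: 7.72
eef_pos: [0.533, -0.2923, 0.1437]
tool_rot: [0.708, 0.706, 0.001, 0.006]
ft_force: [1.6, -1.0, 0.9]
grip_width: 0.0852
grasp_force: 0.0
```

Request:
step_arm:
  targets: "1 0 0.08 0 0 0 0; 1 0 0.16 0 0 0 0; 1 0 0.24 0 0 0 0; 1 0 0.32 0 0 0 0; 1 0 0.4 0 0 0 0; 1 0 0.48 0 0 0 0; 1 0 0.56 0 0 0 0; 1 0 0.64 0 0 0 0; 1 0 0.72 0 0 0 0; 1 0 0.8 0 0 0 0"

```text
clock: 8.55
eef_pos: [0.5297, 0.1139, 0.1375]
tool_rot: [0.707, 0.707, 0.0, 0.0]
ft_force: [0.6, -0.3, -0.0]
grip_width: 0.0853
grasp_force: 0.0
```

Request:
step_arm:
  targets: "1 0 0.08 0 0 0 0; 1 0 0.16 0 0 0 0; 1 0 0.22 0 0 0 0; 1 0 0.247 0 0 0 0; 1 0 0.247 -0.04 0 0 0; 1 0 0.247 -0.08 0 0 0; 1 0 0.247 -0.116 0 0 0; 1 0 0.247 -0.116 0 0 0; -1 0 0.247 -0.116 0 0 0; -1 0 0.247 -0.116 0 0 0"

```text
clock: 9.38
eef_pos: [0.5307, 0.2353, 0.0802]
tool_rot: [0.707, 0.707, 0.0, 0.0]
ft_force: [-0.3, -0.2, -0.2]
grip_width: 0.0639
grasp_force: 0.0
```

Request:
step_arm:
  targets: "-1 0 0 0 0 0 0; -1 0 0 0 0 0 0; -1 0 0 0 0 0 0; -1 0 0 0 0 0 0; -1 0 0 0 0 0 0; -1 0 0 0 0 0 0; -1 0 0 0 0 0 0; -1 0 0 0 0 0 0; -1 0 0 0 0 0 0; -1 0 0 0 0 0 0"

```text
clock: 10.22
eef_pos: [0.5309, 0.2358, 0.0807]
tool_rot: [0.707, 0.707, 0.001, 0.001]
ft_force: [-0.1, -1.0, 5.5]
grip_width: 0.022
grasp_force: 58.5
```

Request:
step_arm:
  targets: "-1 0 0 0.02 0 0 0; -1 0 0 0.06 0 0 0; -1 0 0 0.12 0 0 0; -1 0 0 0.18 0 0 0; -1 0 0 0.23 0 0 0; -1 0 0 0.25 0 0 0; -1 0 -0.03 0.25 0 0 0; -1 0 -0.08 0.25 0 0 0; -1 0.005 -0.14 0.25 0 0 0; -1 0.015 -0.2 0.25 0 0 0"

```text
clock: 11.05
eef_pos: [0.5357, 0.134, 0.2024]
tool_rot: [0.707, 0.708, -0.002, -0.001]
ft_force: [0.3, -0.9, -1.3]
grip_width: 0.0217
grasp_force: 58.8
```

```bash
python3 snap.py f1 side; python3 -c "
import cv2
cv2.imwrite('pics/f1c.png',cv2.resize(cv2.imread('pics/f1.png')[80:260,60:420],None,fx=2.2,fy=2.2))"
```

```text
11.05 [0.5357 0.134  0.2024] [ 0.7065078   0.70770227 -0.00183408 -0.00092615] 0.6703984518081163
```

View pics/f1c.png

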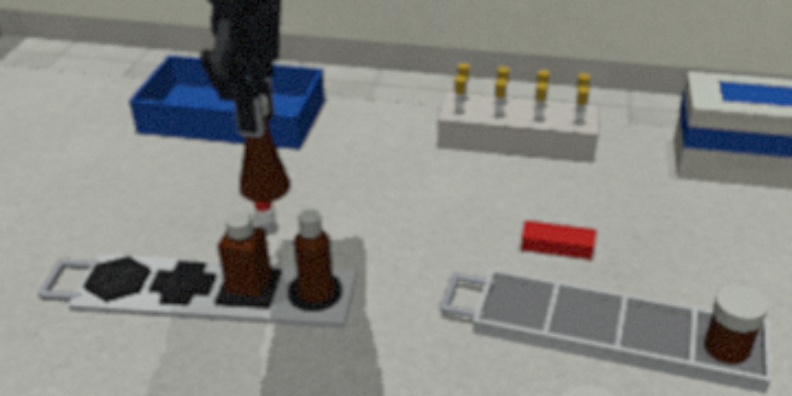

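The flask is held upright and the jar stands in the far bay. I'll carry the flask on.

Request:
step_arm:
  targets: "-1 0 -0.08 0 0 0 0; -1 0 -0.16 0 0 0 0; -1 0 -0.24 0 0 0 0; -1 0 -0.32 0 0 0 0; -1 0 -0.4 0 0 0 0; -1 0 -0.48 0 0 0 0; -1 0 -0.56 0 0 0 0; -1 0 -0.63 0 0 0 0; -1 0 -0.68 0 0 0 0; -1 0 -0.72 0 0 0 0"

```text
clock: 11.93
eef_pos: [0.5356, -0.2273, 0.2021]
tool_rot: [0.708, 0.706, -0.001, -0.002]
ft_force: [-0.6, 0.7, -0.9]
grip_width: 0.0216
grasp_force: 58.8
```

Request:
step_arm:
  targets: "-1 0 -0.02 0 0 0 0; -1 0 -0.031 -0.02 0 0 0; -1 0 -0.031 -0.06 0 0 0; -1 0 -0.031 -0.11 0 0 0; -1 0 -0.031 -0.16 0 0 0; -1 0 -0.031 -0.2 0 0 0; -1 0 -0.031 -0.23 0 0 0; -1 0 -0.031 -0.245 0 0 0; -1 0 -0.031 -0.25 0 0 0; -1 0 -0.031 -0.25 0 0 0"

```text
clock: 12.77
eef_pos: [0.537, -0.239, 0.0783]
tool_rot: [0.707, 0.707, -0.0, -0.001]
ft_force: [0.1, -0.3, -0.5]
grip_width: 0.0219
grasp_force: 58.8
```

Request:
step_arm:
  targets: "-1 0 0 -0.003 0 0 0; -1 0 0 -0.006 0 0 0; -1 0 0 -0.009 0 0 0; -1 0 0 -0.012 0 0 0; -1 0 0 -0.012 0 0 0; -1 0 0 -0.012 0 0 0"

```text
clock: 13.27
eef_pos: [0.5383, -0.2404, 0.0747]
tool_rot: [0.707, 0.707, 0.0, 0.001]
ft_force: [-0.6, 0.3, 4.4]
grip_width: 0.0221
grasp_force: 59.3
```

Request:
step_arm:
  targets: "-0.2 0 0 0 0 0 0; 0.4 0 0 0 0 0 0; 1 0 0 0 0 0 0; 1 0 0 0 0 0 0; 1 0 0 0 0 0 0; 1 0 0 0 0 0 0; 1 0 0 0.03 0 0 0; 1 0 0 0.09 0 0 0; 1 0 0 0.16 0 0 0; 1 0 0.04 0.16 0 0 0"

```text
clock: 14.1
eef_pos: [0.5415, -0.2241, 0.1604]
tool_rot: [0.708, 0.706, 0.002, 0.006]
ft_force: [1.8, -0.2, 1.3]
grip_width: 0.0851
grasp_force: 0.0
```

Request:
step_arm:
  targets: "1 0 0.08 0 0 0 -0.05; 1 0 0.16 0 0 0 -0.1; 1 0 0.24 0 0 0 -0.1; 1 0 0.32 0 0 0 -0.1; 1 0 0.4 0 0 0 -0.1; 1 0 0.48 0 0 0 -0.1; 1 0 0.56 0 0 0 -0.1; 1 0 0.64 0 0 0 -0.1; 1 -0.007 0.72 0 0 0 -0.1; 1 -0.007 0.773 0 0 0 -0.1"

```text
clock: 14.93
eef_pos: [0.5332, 0.17, 0.1533]
tool_rot: [0.733, 0.68, 0.0, -0.0]
ft_force: [0.6, 0.0, -0.4]
grip_width: 0.0856
grasp_force: 0.0
```

Request:
step_arm:
  targets: "1 0 0 0 0 0 0; 1 0 0 -0.03 0 0 0; 1 0 0 -0.09 0 0 0; 1 0 0 -0.15 0 0 0; 1 0 0 -0.2 0 0 0; 1 0 0 -0.23 0 0 0; 1 0 0 -0.23 0 0 0; -1 0 0 -0.23 0 0 0; -1 0 0 -0.23 0 0 0; -1 0 0 -0.23 0 0 0"

```text
clock: 15.77
eef_pos: [0.5355, 0.1667, 0.04]
tool_rot: [0.734, 0.679, 0.001, 0.001]
ft_force: [0.1, 0.2, 0.6]
grip_width: 0.0514
grasp_force: 0.0
```

Request:
step_arm:
  targets: "-1 0 0 0 0 0 0; -1 0 0 0 0 0 0; -1 0 0 0 0 0 0; -1 0 0 0 0 0 0; -1 0 0 0 0 0 0; -1 0 0 0 0 0 0; -1 0 0 0 0 0 0; -1 0 0 0 0 0 0"

```text
clock: 16.43
eef_pos: [0.5355, 0.1669, 0.0401]
tool_rot: [0.734, 0.679, 0.002, 0.001]
ft_force: [-0.0, -0.7, 7.0]
grip_width: 0.0372
grasp_force: 61.0
```

Request:
step_arm:
  targets: "-1 0 0 0.02 0 0 0; -1 0 0 0.06 0 0 0; -1 0 0 0.12 0 0 0; -1 0 0 0.18 0 0 0; -1 0 0 0.23 0 0 0; -1 0 0 0.25 0 0 0; -1 0 -0.03 0.25 0 0 0; -1 0 -0.08 0.25 0 0 -0.02; -1 0.01 -0.14 0.25 0 0 -0.04; -1 0.021 -0.2 0.25 0 0 -0.04"

```text
clock: 17.27
eef_pos: [0.5434, 0.0659, 0.1626]
tool_rot: [0.744, 0.668, -0.001, -0.001]
ft_force: [0.5, 0.6, -1.7]
grip_width: 0.0372
grasp_force: 60.3
```

Request:
step_arm:
  targets: "-1 0 -0.08 0 0 0 0; -1 0 -0.16 0 0 0 0; -1 0 -0.24 0 0 0 0; -1 0 -0.32 0 0 0 0; -1 0 -0.39 0 0 0 0; -1 0 -0.44 0 0 0 0; -1 0 -0.47 0 0 0 0; -1 0 -0.478 0 0 0 0; -1 0 -0.478 -0.02 0 0 0; -1 0 -0.478 -0.06 0 0 0"

```text
clock: 18.1
eef_pos: [0.546, -0.1723, 0.1345]
tool_rot: [0.745, 0.667, 0.001, 0.002]
ft_force: [0.4, 0.2, -0.6]
grip_width: 0.0374
grasp_force: 60.3
```

Request:
step_arm:
  targets: "-1 0 0 -0.05 0 0 0; -1 0 0 -0.1 0 0 0; -1 0 0 -0.14 0 0 0; -1 0 0 -0.17 0 0 0; -1 0 0 -0.185 0 0 0; -1 0 0 -0.19 0 0 0; -1 0 0 -0.193 0 0 0; -1 0 0 -0.196 0 0 0; -1 0 0 -0.2 0 0 0; -1 0 0 -0.2 0 0 0"

```text
clock: 18.93
eef_pos: [0.5454, -0.1726, 0.0342]
tool_rot: [0.745, 0.667, 0.001, 0.001]
ft_force: [0.1, 0.4, -1.7]
grip_width: 0.0373
grasp_force: 60.3
```

Request:
step_arm:
  targets: "-1 0 0 -0.002 0 0 0; -1 0 0 -0.004 0 0 0; -1 0 0 -0.004 0 0 0; -1 0 0 -0.004 0 0 0"

```text
clock: 19.27
eef_pos: [0.5454, -0.1727, 0.0341]
tool_rot: [0.745, 0.667, 0.001, 0.001]
ft_force: [-3.3, 1.9, 11.6]
grip_width: 0.037
grasp_force: 61.6
```

Request:
step_arm:
  targets: "0.1 0 0 0 0 0 0; 0.5 0 0 0 0 0 0; 1 0 0 0 0 0 0; 1 0 0 0 0 0 0; 1 0 0 0 0 0 0; 1 0 0 0 0 0 0; 1 0 0 0.04 0 0 0; 1 0 0 0.1 0 0 0; 1 0 0 0.17 0 0 0; 1 0 0 0.24 0 0 0"

```text
clock: 20.1
eef_pos: [0.5437, -0.1722, 0.1517]
tool_rot: [0.745, 0.667, -0.001, -0.001]
ft_force: [0.8, -0.1, 0.1]
grip_width: 0.0854
grasp_force: 0.0
```

Request:
step_arm:
  targets: "1 0 0.06 0.02 0 0 0.07; 1 0 0.14 0.02 0 0 0.14; 1 0 0.22 0.02 0 0 0.14; 1 0 0.3 0.02 0 0 0.14; 1 0 0.38 0.02 0 0 0.14; 1 0 0.45 0.02 0 0 0.14; 1 -0.014 0.51 0.02 0 0 0.14; 1 -0.014 0.54 0.02 0 0 0.14; 1 -0.014 0.54 0.02 0 0 0.14; 1 -0.014 0.54 0.02 0 0 0.14"

```text
clock: 20.93
eef_pos: [0.5373, 0.0983, 0.1611]
tool_rot: [0.706, 0.708, -0.0, 0.0]
ft_force: [-0.8, -1.2, -0.3]
grip_width: 0.0855
grasp_force: 0.0
```

```bash
python3 snap.py r1 side; python3 -c "
import cv2
cv2.imwrite('pics/r1c.png',cv2.resize(cv2.imread('pics/r1.png')[80:260,60:420],None,fx=2.2,fy=2.2))"
```

```text
20.9333 [0.5373 0.0983 0.1611] [ 7.06324447e-01  7.07888199e-01 -2.56145392e-04  8.99966642e-05] 0.039053271754951435
```

View pics/r1c.png

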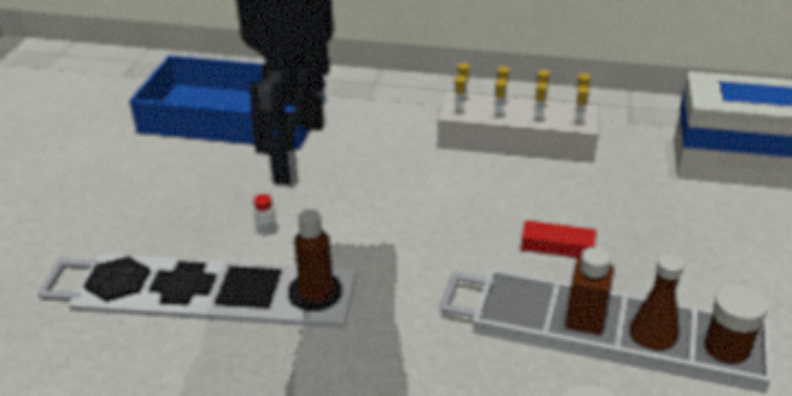

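Three are placed in order, standing upright in their bays. Now the round bottle.

Request:
step_arm:
  targets: "1 0 0 -0.03 0 0 0; 1 0 0 -0.09 0 0 0; 1 0 0 -0.15 0 0 0; 1 0 0 -0.2 0 0 0; 1 0 0 -0.23 0 0 0; 1 0 0 -0.23 0 0 0; 1 0 0 -0.23 0 0 0; -1 0 0 -0.23 0 0 0; -1 0 0 -0.23 0 0 0; -1 0 0 -0.23 0 0 0"

```text
clock: 21.82
eef_pos: [0.5389, 0.0974, 0.0479]
tool_rot: [0.707, 0.707, 0.001, 0.001]
ft_force: [-0.4, -0.8, 0.3]
grip_width: 0.0516
grasp_force: 0.0
```

Request:
step_arm:
  targets: "-1 0 0 0 0 0 0; -1 0 0 0 0 0 0; -1 0 0 0 0 0 0; -1 0 0 0 0 0 0; -1 0 0 0 0 0 0; -1 0 0 0 0 0 0; -1 0 0 0 0 0 0; -1 0 0 0 0 0 0"

```text
clock: 22.48
eef_pos: [0.5382, 0.0976, 0.0477]
tool_rot: [0.707, 0.707, 0.001, 0.001]
ft_force: [-1.1, -0.8, 5.5]
grip_width: 0.0344
grasp_force: 59.5
```

Request:
step_arm:
  targets: "-1 0 0 0.02 0 0 0; -1 0 0 0.06 0 0 0; -1 0 0 0.11 0 0 0; -1 0 -0.03 0.14 0 0 0; -1 0.01 -0.08 0.14 0 0 0; -1 0.02 -0.15 0.14 0 0 0; -1 0.029 -0.22 0.14 0 0 0; -1 0.029 -0.29 0.14 0 0 0; -1 0.029 -0.35 0.14 0 0 0; -1 0.029 -0.39 0.14 0 0 0"

```text
clock: 23.32
eef_pos: [0.5517, -0.1003, 0.1168]
tool_rot: [0.708, 0.706, -0.0, 0.0]
ft_force: [0.2, -0.1, -0.9]
grip_width: 0.0342
grasp_force: 59.8
```

Request:
step_arm:
  targets: "-1 0 -0.015 0 0 0 0; -1 0 -0.015 -0.02 0 0 0; -1 0 -0.015 -0.06 0 0 0; -1 0 -0.015 -0.1 0 0 0; -1 0 -0.015 -0.13 0 0 0; -1 0 -0.015 -0.142 0 0 0; -1 0 -0.015 -0.148 0 0 0; -1 0 -0.015 -0.151 0 0 0; -1 0 -0.015 -0.153 0 0 0; -1 0 -0.015 -0.153 0 0 0"

```text
clock: 24.15
eef_pos: [0.5508, -0.1033, 0.0418]
tool_rot: [0.706, 0.708, -0.0, -0.001]
ft_force: [-5.8, 1.0, 9.2]
grip_width: 0.0342
grasp_force: 61.1
```

In contact with the floor; releasing and rising.

Request:
step_arm:
  targets: "-1 0 0 0 0 0 0; 0 0 0 0 0 0 0; 0.5 0 0 0 0 0 0; 1 0 0 0 0 0 0; 1 0 0 0 0 0 0; 1 0 0 0 0 0 0; 1 0 0 0 0 0 0; 1 0 0 0.04 0 0 0; 1 0 0 0.1 0 0 0; 1 0 0 0.17 0 0 0"

```text
clock: 24.98
eef_pos: [0.5501, -0.1047, 0.1234]
tool_rot: [0.707, 0.707, -0.002, -0.002]
ft_force: [-0.2, 0.2, 0.0]
grip_width: 0.0853
grasp_force: 0.0
```

Request:
step_arm:
  targets: "1 0 0 0.08 0 0 0; 1 0 0 0.16 0 0 0; 1 0 0.06 0.2 0 0 0; 1 0 0.14 0.2 0 0 0; 1 0 0.22 0.2 0 0 0; 1 0 0.3 0.2 0 0 0; 1 0 0.3 0.2 0 0 0; 1 0 0.3 0.2 0 0 0; 1 0 0.3 0.2 0 0 0"

```text
clock: 25.73
eef_pos: [0.5519, 0.045, 0.2246]
tool_rot: [0.707, 0.707, -0.0, 0.0]
ft_force: [-0.6, -1.3, -0.1]
grip_width: 0.0854
grasp_force: 0.0
```

```bash
python3 snap.py e1 side; python3 snap.py e2 scene; python3 -c "
import cv2,numpy as np
a=cv2.resize(cv2.imread('pics/e1.png')[170:270,250:430],None,fx=2.9,fy=2.9);b=cv2.resize(cv2.imread('pics/e2.png')[90:220,150:280],None,fx=2.2,fy=290*1./130)
cv2.imwrite('pics/ec.png',np.hstack([a,cv2.resize(b,(270,290))])[:, :800])"
```

```text
25.7333 [0.5519 0.045  0.2246] [ 7.06822046e-01  7.07391315e-01 -3.50114556e-04  5.60212558e-06] 0.033158024780735464
25.7833 [0.5519 0.0443 0.2246] [ 7.07328433e-01  7.06884986e-01 -3.21602168e-04  9.25073921e-06] 0.022040347991837135
```

View pics/ec.png

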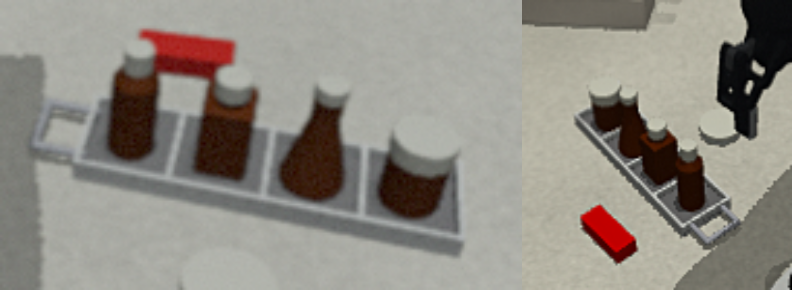

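Both views show all four upright, each inside its own bay: round, square, flask, jar from the handle outwards. The arm is clear of everything.

```bash
python3 -c "
from workcell import bot
print(bot.job_done())"
```

```text
the job is handed in; nothing more can be done
None
```

The four containers are in the carrier in reverse order (jar in the bay farthest from its handle, then flask, square bottle, round bottle), all upright and released, and the job was handed in at about 26 s; it returned no verdict.

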